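Open the child-safe cupboard

ROBOT

A 6-joint arm with a two-finger parallel gripper is mounted at the origin on a cart in front of the work surface, level with it; the furniture and walls round the work are solid. World frame = base frame: x ahead of the robot, y to its left, z up, the work surface at z = 0. Lengths are in mm, angles in rad, forces in N, time in s.
With the tool pointing down it reaches from about 350 to 975 mm from the base axis. Payload 7.1 kg.
Tool frame: the origin (TCP) lies on the front face of the gripper's body, between the roots of the fingers; the fingertips stand 80 mm ahead of it and the grasp point (between the pads) lies 61 mm ahead of it (env.tips_ahead is the distance from the TCP to the fingertips, in mm); z points along the fingers, y is the line along which they close (so a half turn about z gives the same grasp; the last joint's range is limited). The gripper opens to 88 mm and grips with 3 to 60 N. Pads are 20 mm wide; open, the fingers measure 115 mm over their backs; the gripper's body (75 mm by 178 mm) begins 61 mm behind the grasp point.
Start: joints at [1.186, 0.423, 1.63, -0, 1.089, -0.019], TCP at [223.528, 583.644, 302.675] pointing down, gripper open.
Joint ranges: [-3, 3], [-0.9, 2.11], [0.09, 2.58], [-1.31, 4.45], [0.11, 2.69], [-2.54, 2.54]. Speed limits (rad/s): [2.39, 2.39, 3.01, 3.14, 3.14, 3.14].

INTERFACE

Orientations are given as a unit quaternion [x, y, z, w].
In Python, from station import env, set_gripper, viewer, workorder gives the robot as it stands. Calls block until the motion is done:
- env.reach(position, orientation): joint-space move of the TCP to a pose.
- env.move_l(position, rot=None, rate=150, f_stop=None): straight line of the TCP; rot=None keeps the orientation; rate is the mean speed in mm/s. With f_stop (N) it stops when the force on the tool has changed by that much, and returns True; else False.
- env.move_joints(angles): joint-space move.
- set_gripper(opening): finger opening in mm; the grip force is fixed at half the most; returns when the fingers have stopped.
- env.hold(seconds).
- env.ik(position, orientation): joint angles nearest the present ones, or None.
- env.read_state(): the state.
- viewer.camera(name): name is "scene" or "top" or "wrist"; returns the picture (400x640x3 uint8, blue, green, red); there is no depth.
- viewer.camera_params(name): a dict with "fx", "fy", "cx", "cy" (pixels), "dist" ([k1, k2, p1, p2, k3] as OpenCV has them; the pictures are not rectified), "pose" (4x4, takes a point from camera to world coordinates); the wrist camera has in their place "tool_from_camera" (4x4, takes a point from camera to tool coordinates, whose origin is the TCP and whose axes are the flange's). Camera axes: x right, y up, looking along -z (the intrinsics and any distortion apply to the point x, -y, -z); pixel columns grow to the right and rows downward; lengths in mm; the calibration is good to about 2 mm. A picture is of the moment at which its call begins: read the wrist's pose just before it. camera_params takes no time and is no camera call.
A pose or a line that the arm cannot do raises env.IKError and nothing moves.
- workorder.sign_off(): hands the job in; it is judged then, once.
The state is a dict: "time_s": time; "qpos": joint angles; "dq": joint speeds; "tau": joint torques, N m; "tool_pos": TCP position; "orientation": TCP orientation; "force": force on the tool from outside, world axes, zero at the start; "wrist_torque": the same for the moment, N m; "width": finger opening in mm; "grip_force": force on a finger pad.
Only numpy, scipy, OpenCV 4.12 (cv2) and the standard library are available. Lean on these libraries where they do the work, as an engineer would, in place of code of your own. Each camera call takes 0.05 s, during which the arm holds its last target. There are 200 camera calls.

TASK

Open the child-safe cupboard: reach down through the gap behind the top of its green door, press the red sprung hook down and, keeping it down, swing the door out past the catch, then on until it stands wide open (about a right angle, at least 60 degrees). Let go so that the hook springs up and the door stays open. Leave the bottles inside standing where they are, and do not disturb the things round about.

Things in the scene. Friction and masses are not known exactly. Their poses are not given: they have to be found in the camera images.
- cupboard: White child-safe cupboard fixed on the worktop, 200 wide (its y) x 130 deep (its x) x 190 mm high, green door at its front. Origin: centre of its underside; x points to its back, y to its left (hinge side), z up. Walls and top 8 mm thick; the top is cut out just behind the door (point gap).
- gap (a point): Centre of the gap in the cupboard's top, level with the top (190 mm): 46 mm front to back x 64 mm wide, at cupboard x -49 to -3, y -57 to +7 mm. Its front is the shut door (inner face at x -51 mm), its back a fixed steel catch bar, x -3 to +5 mm, which hangs 20 mm down from the top. Fixed to the cupboard.
- door (a joint): Hinge of the green door (200 wide, 186 high, 14 mm thick plus 4 mm raised frame, no handle; top level with the cupboard's). 0 = shut; grows as the free edge swings to the front, clockwise from above; stop at 1.75 rad. Friction about 0.06 N m: it stays where left. With the hook up it moves only about 0.03 rad before the hook catches.
- latch (a joint): How far the sprung red hook is pressed straight down, m: 0 up, 0.024 stop. It slides on the door's inner face and moves with the door. About 3 N to start, 8 N at the stop; springs up when let go. From 0.010 on its barb is below the catch bar and the door is free (0.014 to 0.020 is a good press). Keep it down until the door is out about 0.15 rad, or it catches again.
- press_pad (a point): Centre of the flat top of the hook's red ribbed press pad, 22 mm below the cupboard's top when up, seen through the gap; 36 mm front to back x 44 mm sideways. 23 mm behind the hinge line and 125 mm from it toward the free edge. Fingers pressing on it and moving to the front take the door along by friction, or push its inner face 24 mm in front of this point. Moves with door and hook.
- door_hinge (a point): Point on the vertical hinge line at the height of the cupboard's top (190 mm), at the door's left inner edge; cupboard frame (-50, 100, 190) mm.
- door_free_edge (a point): Top of the door's free (right) edge, mid-thickness, 200 mm from the hinge line. Moves with the door.
- bottle_blue: White bottle with blue cap, 44 mm wide, 75 high, loose inside the cupboard on its floor (8 mm above the worktop). Origin: centre of its underside.
- bottle_white: White bottle with white cap, 54 mm wide, 95 high, loose inside the cupboard on its floor. Origin: centre of its underside.
- tin: Food tin, 75 mm wide, 58 high, a bystander to the left. Origin: centre of its underside.
- onion: Brown onion, 85 mm wide, 87 high, a bystander to the left. Origin: under its centre.
- lemon: Lemon, 72 x 55 x 56 mm, a bystander to the right. Origin: under its centre.
- mug: Green and white mug, 90 mm wide, 127 with handle, 96 high, a bystander to the right. Origin: centre of its underside.

How it is judged:
By the outcome, as a careful person would: the job done as asked, in the order asked, and still so for the second after the job is handed in, with the robot touching nothing.
It also fails if it takes over 40 s, if anything falls off the work surface, if the arm or the gripper's body presses on something with over 40 N, if the wrist force passes 120 N, or if a joint passes its speed limit or range.

## Working session

There is one attempt and no reset: what is moved stays moved. The work goes in short steps, each a Python script; the robot and the scene stay as the last script left them, time stands still between calls to the robot, and variables do not carry over. Pictures are saved under pics/ and viewed, at most 10 in all, crops included, and the job is handed in when it is done.

```bash
mkdir -p pics; python3 - <<'E'
from station import env, viewer
import cv2
for n in("scene","top"):
    cv2.imwrite(f"pics/{n}0.png",viewer.camera(n)); p=viewer.camera_params(n); print(n,p)
s=env.read_state();print(s['orientation'],s['force'],s['time_s'])
E
```

```text
scene {'fx': 486.07889832121674, 'fy': 486.07889832121674, 'cx': 314.3246300968355, 'cy': 201.92760440747088, 'dist': array([-0.0670974,  0.       ,  0.       ,  0.       ,  0.       ]), 'pose': array([[ 3.91767992e-01,  7.95656289e-01, -4.62005315e-01,
        -2.61854805e+02],
       [-9.19961936e-01,  3.46237745e-01, -1.83819098e-01,
        -1.38101862e+02],
       [ 1.37068569e-02,  4.97041743e-01,  8.67618365e-01,
         1.58154536e+03],
       [ 0.00000000e+00,  0.00000000e+00,  0.00000000e+00,
         1.00000000e+00]])}
top {'fx': 417.5008521757011, 'fy': 417.5008521757011, 'cx': 323.1563130618173, 'cy': 200.58518535087237, 'dist': array([0.02061861, 0.        , 0.        , 0.        , 0.        ]), 'pose': array([[ 2.30356018e-02,  9.90745531e-01, -1.33763426e-01,
         2.98552414e+02],
       [-9.99733857e-01,  2.29964994e-02, -1.83751351e-03,
         1.81638138e+02],
       [ 1.25558223e-03,  1.33770154e-01,  9.91011589e-01,
         1.56553697e+03],
       [ 0.00000000e+00,  0.00000000e+00,  0.00000000e+00,
         1.00000000e+00]])}
[ 1.81881554e-01  9.83320215e-01 -6.63952900e-04 -1.19956939e-04] [-0.97153102 -0.03571473  1.50865428] 0.1
```

View pics/top0.png

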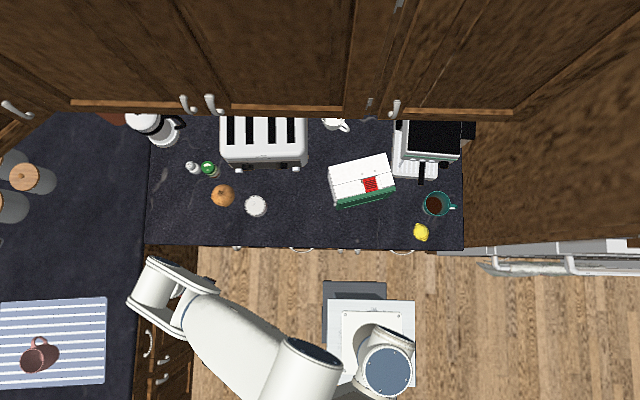

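View pics/scene0.png

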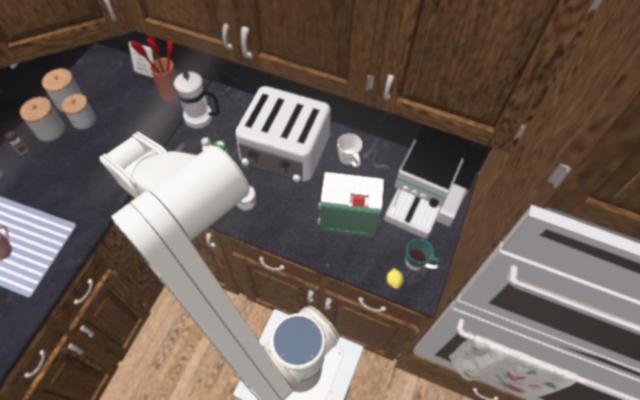

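The top view shows the cupboard at px (328–396, 153–208), with its door front along (333,208)–(396,193) and the red pad near (370,184). The tin, onion, lemon and mug are clear of the door's front-left sweep. The tin at (255,205) is the nearest to it.

```bash
cat > h.py <<'E'
import numpy as np, cv2
from scipy.spatial.transform import Rotation as R
from station import env, set_gripper, viewer, workorder
def K(p): return np.array([[p['fx'],0,p['cx']],[0,p['fy'],p['cy']],[0,0,1.]])
def pose(name,state=None):
    p=viewer.camera_params(name)
    if name!='wrist': return p,p['pose']
    T=np.eye(4); T[:3,:3]=R.from_quat(state['orientation']).as_matrix(); T[:3,3]=state['tool_pos']
    return p,T@p['tool_from_camera']
def plane(uv,z,name,state=None):
    p,T=pose(name,state)
    n=cv2.undistortPoints(np.float64(uv).reshape(-1,1,2),K(p),p['dist']).reshape(-1,2)
    d=np.c_[n[:,0],-n[:,1],-np.ones(len(n))]@T[:3,:3].T
    return T[:3,3]+d*((z-T[2,3])/d[:,2])[:,None]
def project(P,name,state=None):
    p,T=pose(name,state); q=(np.atleast_2d(P)-T[:3,3])@T[:3,:3]
    return cv2.projectPoints((q*[1,-1,-1]).reshape(-1,1,3),np.zeros(3),np.zeros(3),K(p),np.float64(p['dist']))[0].reshape(-1,2)
def blob(m):
    n,l,s,c=cv2.connectedComponentsWithStats(m.astype(np.uint8)); i=1+s[1:,4].argmax(); return l==i,c[i],s[i]
E
python3 - <<'E'
from h import *
im=cv2.imread('pics/top0.png'); hsv=cv2.cvtColor(im,cv2.COLOR_BGR2HSV)
roi=np.zeros(im.shape[:2],bool); roi[140:220,318:403]=1; roi[:,393:]&=np.arange(400)[:,None]>185
red=((hsv[...,0]<8)|(hsv[...,0]>172))&(hsv[...,1]>150)&(hsv[...,2]>90)&roi
green=(hsv[...,0]>60)&(hsv[...,0]<95)&(hsv[...,1]>90)&roi
white=(hsv[...,1]<40)&(hsv[...,2]>150)&roi
for n,m,z in(('red',red,168),('green',green,190),('body',green|white|red,190)):
    b,c,s=blob(m); r=cv2.minAreaRect(np.argwhere(b)[:,::-1].astype(np.float32)); bx=cv2.boxPoints(r)
    print(n,c.round(1),s,'\n',bx.round(1).tolist(),'\n',plane(bx,z,'top').round(0).tolist(),plane(c,z,'top').round(0))
cv2.imwrite('pics/c.png',cv2.resize(im[140:220,310:410],None,fx=7,fy=7,interpolation=cv2.INTER_NEAREST))
print(plane([[255,206]],58,'top'),plane([[222,196]],45,'top'),plane([[421,232]],28,'top'))
E
```

```text
red [369.9 184. ] [363 177  15  16 158] 
 [[362.29998779296875, 179.1999969482422], [374.29998779296875, 176.1999969482422], [377.5, 189.10000610351562], [365.5, 192.10000610351562]] 
 [[564.0, 53.0, 168.0], [575.0, 12.0, 168.0], [531.0, 1.0, 168.0], [519.0, 41.0, 168.0]] [[548.  27. 168.]]
green [364.6 197.8] [336 186  60  24 551] 
 [[334.1000061035156, 200.5], [394.6000061035156, 185.39999389648438], [396.8999938964844, 194.8000030517578], [336.5, 209.89999389648438]] 
 [[485.0, 148.0, 190.0], [541.0, -53.0, 190.0], [509.0, -61.0, 190.0], [454.0, 139.0, 190.0]] [[497.  47. 190.]]
body [360.6 180.5] [ 328  153   68   57 2654] 
 [[324.5, 167.10000610351562], [388.5, 151.10000610351562], [399.29998779296875, 194.1999969482422], [335.29998779296875, 210.1999969482422]] 
 [[598.0, 182.0, 190.0], [658.0, -33.0, 190.0], [512.0, -69.0, 190.0], [453.0, 143.0, 190.0]] [[555.  60. 190.]]
[[476.43320974 431.62271627  58.        ]] [[512.16157138 556.48902024  45.        ]] [[ 397.95359725 -177.70314303   28.        ]]
```

View pics/c.png

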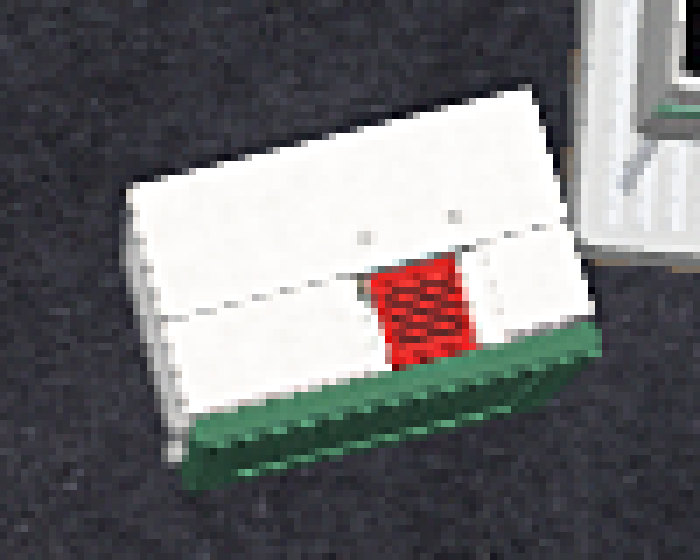

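The crop gives these corners in crop px: back-left (130,187), back-right (533,90), and the door's inner top edge at (193,413)–(598,322). The red pad is visible in the gap. Next I'll fit the cupboard pose and check that the swing is feasible.

```bash
cat >> h.py <<'E'
def fit(L,W):  # rigid 2D, L->W
    L=np.asarray(L,float);W=np.asarray(W,float)
    z=(((W-W.mean(0))@[1,1j])*np.conj((L-L.mean(0))@[1,1j])).sum(); a=np.angle(z)
    M=R.from_euler('z',a).as_matrix()[:2,:2]; t=W.mean(0)-M@L.mean(0)
    return a,t,W-(L@M.T+t)
def tool(a,t,L,z,th,off):
    """pose with fingertips at door-fixed point L (cupboard frame, door shut), z, door angle th"""
    H=np.array([-50,100.]); r=lambda x:R.from_euler('z',x).as_matrix()[:2,:2]
    p=r(a)@(H+r(-th)@(np.array(L)-H))+t
    q=(R.from_euler('z',a-th+off)*R.from_euler('x',np.pi)).as_quat()
    return np.r_[p,z+env.tips_ahead],q
E
python3 - <<'E'
from h import *
px=np.array([[130,187],[533,90],[193,413],[598,322]])/7+[309.5,139.5]
L=np.array([[65,100],[65,-100],[-51,100],[-51,-100]])
W=plane(px,190,'top')[:,:2]
a,t,res=fit(L,W); print(a,t,res.round(1).tolist())
P=tool(a,t,(-27,-25),168,0,0)[0]; print('pad',P,project(np.r_[P[:2],168],'top'))
np.savez('cup.npz',a=a,t=t)
print(viewer.camera_params('wrist')['tool_from_camera'].round(3), env.tips_ahead)
for off in(0,np.pi/2,np.pi,-np.pi/2):
    for th in np.linspace(0,1.5,6):
        q=env.ik(*tool(a,t,(-36,-25),152,th,off)); print(round(off,2),round(th,1),None if q is None else np.round(q,2))
E
```

```text
0.26117628427618905 [565.08178996  56.01301395] [[-0.9, 1.0], [-0.4, 0.9], [2.3, -1.4], [-1.0, -0.5]]
pad [545.45287147  24.88897888 248.        ] [[370.47701018 184.65980472]]
[[ 1.0000e-03  9.6300e-01  2.7000e-01  7.3654e+01]
 [ 1.0000e+00 -1.0000e-03 -1.0000e-03  1.8200e-01]
 [-1.0000e-03  2.7000e-01 -9.6300e-01 -8.2306e+01]
 [ 0.0000e+00  0.0000e+00  0.0000e+00  1.0000e+00]] 80.0
0 0.0 [ 0.02  0.39  1.88 -0.    0.87  1.33]
0 0.3 [ 0.    0.34  1.96 -0.    0.84  1.61]
0 0.6 [ 0.01  0.3   2.03 -0.    0.81  1.92]
0 0.9 [ 0.04  0.25  2.1  -0.    0.79  2.25]
0 1.2 None
0 1.5 None
1.57 0.0 [ 0.02  0.39  1.88 -0.    0.87 -0.24]
1.57 0.3 [ 0.    0.34  1.96 -0.    0.84  0.04]
1.57 0.6 [ 0.01  0.3   2.03 -0.    0.81  0.35]
1.57 0.9 [ 0.04  0.25  2.1  -0.    0.79  0.68]
1.57 1.2 [ 0.11  0.21  2.16 -0.    0.77  1.05]
1.57 1.5 [ 0.19  0.19  2.19 -0.    0.76  1.43]
3.14 0.0 [ 0.02  0.39  1.88  0.    0.87 -1.81]
3.14 0.3 [ 0.    0.34  1.96  0.    0.84 -1.53]
3.14 0.6 [ 0.01  0.3   2.03  0.    0.81 -1.22]
3.14 0.9 [ 0.04  0.25  2.1   0.    0.79 -0.89]
3.14 1.2 [ 0.11  0.21  2.16 -0.    0.77 -0.53]
3.14 1.5 [ 0.19  0.19  2.19 -0.    0.76 -0.14]
-1.57 0.0 None
-1.57 0.3 None
-1.57 0.6 None
-1.57 0.9 [ 0.04  0.25  2.1   0.    0.79 -2.46]
-1.57 1.2 [ 0.11  0.21  2.16  0.    0.77 -2.1 ]
-1.57 1.5 [ 0.19  0.19  2.19  0.    0.76 -1.71]
```

```bash
python3 - <<'E'
from h import *
c=np.load('cup.npz');a,t=float(c['a']),c['t']
s=env.read_state(); env.move_l(s['tool_pos']+np.array([0,0,80]))
env.reach(*tool(a,t,(-36,-25),290,0,np.pi/2)); set_gripper(0)
s=env.read_state(); im=viewer.camera('wrist'); cv2.imwrite('pics/w1.png',im)
np.savez('w1.npz',tool_pos=s['tool_pos'],orientation=s['orientation'])
print(s['time_s'],s['width'],s['force'],s['tool_pos'])
r=lambda L,z:tool(a,t,L,z-80,0,0)[0]
for n,L,z in(('padc',(-27,-25),168),('tip',(-36,-25),290),('gapBL',(-3,7),190),('gapBR',(-3,-57),190),('doorInL',(-51,100),190),('doorInR',(-51,-100),190)):
    print(n,project(r(L,z),'wrist',s).round(0))
E
```

```text
4.4083 0.38232845130252674 [-0.0458444  -0.04288567  1.01468598] [536.73282262  22.56444536 369.99371541]
padc [[326. 198.]]
tip [[316. 254.]]
gapBL [[357. 166.]]
gapBR [[355. 240.]]
doorInL [[296.  41.]]
doorInR [[300. 285.]]
```

View pics/w1.png

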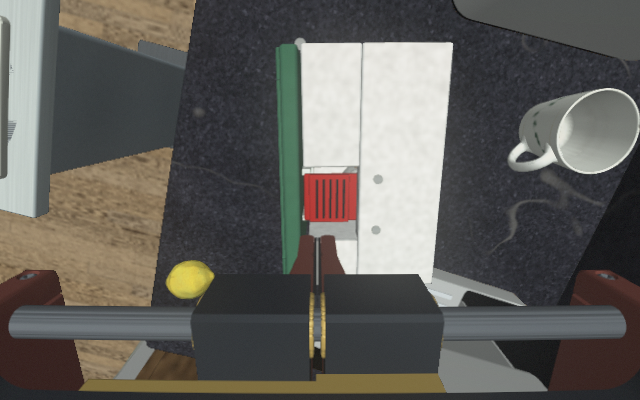

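The wrist view shows the pad at about x 304–357, y 173–221, the gap's back edge at x≈358, and the door's inner edge at x≈302 at the top left. All are within about 4 px of the prediction. I'll refine from these points.

```bash
python3 - <<'E'
from h import *
s=dict(np.load('w1.npz')); im=cv2.imread('pics/w1.png'); hsv=cv2.cvtColor(im,cv2.COLOR_BGR2HSV)
g=(hsv[...,0]>55)&(hsv[...,0]<95)&(hsv[...,1]>90); g[:,:260]=0; g[:,330:]=0
w=(hsv[...,1]<40)&(hsv[...,2]>150)
red=((hsv[...,0]<6)|(hsv[...,0]>174))&(hsv[...,1]>170)&(hsv[...,2]>120); red[232:]=0
b,c,st=blob(red); print('red',c,st)
for r in(60,100,140): 
    print(r,'green',np.flatnonzero(g[r])[[0,-1]],'white',np.flatnonzero(w[r,280:470])[[0,-1]]+280)
cf=np.load('cup.npz');a,t=float(cf['a']),cf['t']
M=R.from_euler('z',a).as_matrix()[:2,:2]
loc=lambda uv,z:((plane(uv,z,'wrist',s)[:,:2]-t)@M).round(1).tolist()
x0,y0,ww,hh=st[:4]
print('pad corners LB..',loc([[x0,y0+hh/2],[x0+ww,y0+hh/2],[x0+ww/2,y0],[x0+ww/2,y0+hh]],168))
print('gap back bar y',loc([[358.5,170],[358.5,225]],190),'doorin',loc([[np.flatnonzero(g[r])[-1]+1,r] for r in(60,100,140)],190),'back top',loc([[452.5,42]],190))
E
```

```text
red [312.1512605  202.85714286] [305 175  27  46 476]
60 green [277 286] white [301 451]Traceback (most recent call last):
  File "<stdin>", line 8, in <module>
IndexError: index 0 is out of bounds for axis 0 with size 0
```

```bash
python3 - <<'E'
from h import *
s=dict(np.load('w1.npz'))
cf=np.load('cup.npz');a,t=float(cf['a']),cf['t']
M=R.from_euler('z',a).as_matrix()[:2,:2]
loc=lambda uv,z:((plane(uv,z,'wrist',s)[:,:2]-t)@M).round(1).tolist()
print('pad L,R,T,B',loc([[304,197],[357,197],[330,173],[330,221]],168))
print('bar',loc([[358,170],[358,225]],190),'doorin',loc([[301,60],[302,140]],190),'back',loc([[452,43],[434,282]],190))
E
```

```text
pad L,R,T,B [[-47.1, -24.4], [0.6, -24.4], [-24.0, -2.5], [-23.4, -47.1]]
bar [[-2.2, 3.9], [-0.5, -43.3]] doorin [[-47.5, 86.9], [-47.4, 27.9]] back [[64.4, 99.2], [69.9, -97.6]]
```

```bash
python3 - <<'E'
from h import *
cf=np.load('cup.npz');a=float(cf['a']);t=cf['t']+R.from_euler('z',a).as_matrix()[:2,:2]@[2,0]
np.savez('cup2.npz',a=a,t=t)
L=(-32,-25)
f0=np.array(env.read_state()['force'])
env.reach(*tool(a,t,L,290,0,np.pi/2))
for z,rate in((178,80),(170,40),(164,30),(158,30),(152,30)):
    hit=env.move_l(tool(a,t,L,z,0,np.pi/2)[0],rate=rate,f_stop=20)
    env.hold(.1); s=env.read_state(); print(z,hit,s['tool_pos'].round(1) if hasattr(s['tool_pos'],'round') else s['tool_pos'],(np.array(s['force'])-f0).round(1),s['time_s'])
    if hit: break
E
```

```text
178 False [542.8  24.1 258.5] [-0.3 -1.4 -0.6] 6.3583
170 False [542.6  24.1 249.9] [-0.3 -0.7 -0.2] 6.8083
164 False [542.8  24.1 244.2] [-0.4 -1.8  3.1] 7.2583
158 False [542.6  24.  238. ] [ 0.8 -2.2  3.8] 7.7083
152 False [542.7  24.  232.2] [-0.  -3.   5.8] 8.1583
```

The force profile matches the hook spring at about 16 mm pressed. Next is the swing, following the hinge arc.

```bash
python3 - <<'E'
from h import *
cf=np.load('cup2.npz');a=float(cf['a']);t=cf['t']; L=(-32,-25)
for th in np.r_[.03,.06,.1,.15,.2,np.arange(.3,.61,.1)]:
    p,q=tool(a,t,L,152,th,np.pi/2)
    hit=env.move_l(p,rot=q,rate=50,f_stop=20); s=env.read_state()
    print(round(th,2),hit,np.round(s['force'],1),np.round(s['tool_pos'],0),round(s['time_s'],2))
    if hit: break
cv2.imwrite('pics/t2.png',cv2.resize(viewer.camera('top')[130:260,280:440],None,fx=4,fy=4))
cv2.imwrite('pics/s2.png',cv2.resize(viewer.camera('scene')[130:300,260:460],None,fx=4,fy=3.5))
E
```

```text
0.03 False [-0.5 -2.2  5.3] [539.  23. 232.] 8.41
0.06 False [ 1.  -2.   4.6] [536.  21. 232.] 8.66
0.1 False [ 0.9 -3.1  6.4] [531.  19. 232.] 8.91
0.15 False [ 1.1 -2.8  6. ] [525.  18. 232.] 9.18
0.2 False [ 0.5 -3.   5.3] [518.  16. 232.] 9.46
0.3 False [ 0.3 -1.9  5.8] [506.  14. 232.] 9.86
0.4 False [-1.3 -1.6  5. ] [493.  14. 232.] 10.26
0.5 False [-0.  -2.4  5.8] [480.  14. 232.] 10.66
0.6 False [-0.6 -2.2  5.9] [468.  16. 232.] 11.06
```

View pics/s2.png

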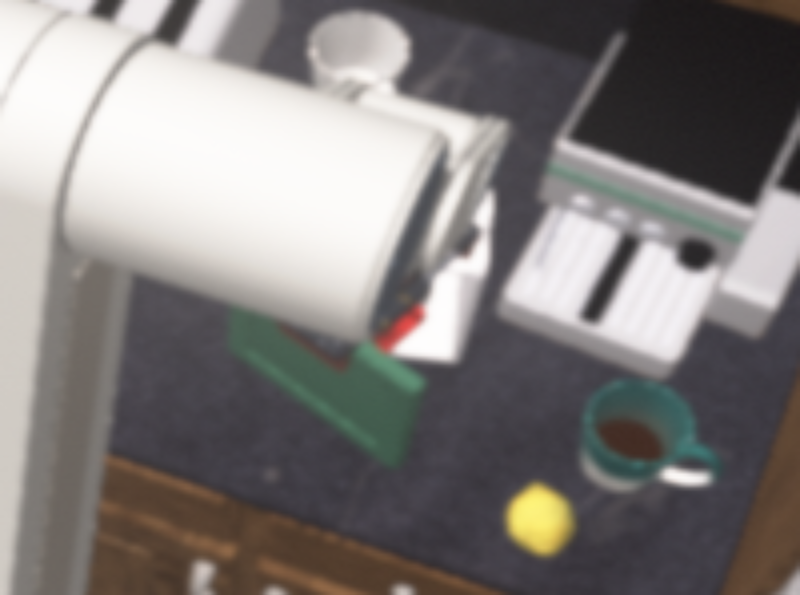

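The door is swinging with the tool: its free edge is out at about (420,385) in the crop, with the red pad under the fingers at (405,325). Continuing to about 1.5 rad and then lifting off.

```bash
python3 - <<'E'
from h import *
cf=np.load('cup2.npz');a=float(cf['a']);t=cf['t']; L=(-32,-25)
for th in np.arange(.75,1.51,.15):
    p,q=tool(a,t,L,152,th,np.pi/2)
    hit=env.move_l(p,rot=q,rate=60,f_stop=20); s=env.read_state()
    print(round(th,2),hit,np.round(s['force'],1),round(s['time_s'],2))
    if hit: break
env.hold(.3)
p=np.array(s['tool_pos']); env.move_l(p+[0,0,30],rate=60); print(np.round(env.read_state()['force'],1))
env.move_l(p+[0,0,190],rate=150)
s=env.read_state(); np.savez('w3.npz',tool_pos=s['tool_pos'],orientation=s['orientation']); print(s['tool_pos'],s['time_s'],s['force'])
cv2.imwrite('pics/w3.png',viewer.camera('wrist'))
E
```

```text
0.75 False [-1.1 -0.6  5.8] 11.62
0.9 False [-0.1 -0.2  6.2] 12.09
1.05 False [-0.6 -0.2  6.1] 12.56
1.2 False [-0.7 -0.3  5.6] 13.03
1.35 False [-0.1  1.   5.2] 13.49
1.5 False [0.3 1.  5.7] 13.96
[ 0.6 -0.5  0.3]
[380.15107492  82.81046317 421.30781705] 16.125 [ 0.17671564  0.42916145 -0.29058481]
```

View pics/w3.png

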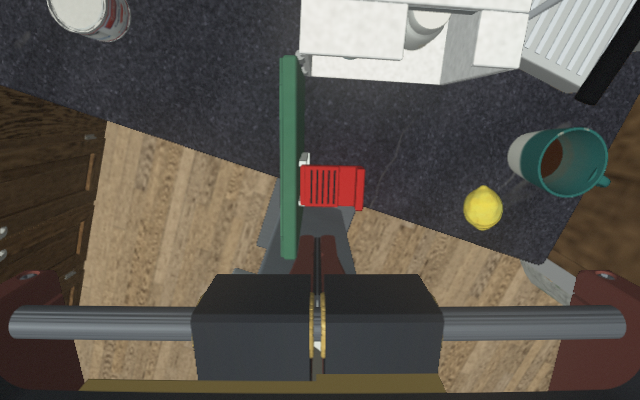

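The door stands at about a right angle: its edge runs (289,55)–(289,258), perpendicular to the cupboard front. The hook is free at (330,187), the bottle shows upright in the gap, and the tin, lemon and mug are undisturbed. Handing in.

```bash
python3 - <<'E'
from station import workorder
print(workorder.sign_off())
E
```

```text
the job is handed in; nothing more can be done
None
```

The cupboard door is open at about 86 degrees (1.5 rad) with the hook released, the bottle I could see is upright, the tin, lemon and mug look undisturbed, the arm is clear, and the job is handed in at about 16 s; no verdict was returned.

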